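Clear and switch on the display light

ROBOT

A 6-joint arm with a two-finger parallel gripper is mounted at the origin on a cart in front of the work surface, level with it; the furniture and walls round the work are solid. World frame = base frame: x ahead of the robot, y to its left, z up, the work surface at z = 0. Lengths are in m, angles in degrees, forces in N, time in s.
With the tool pointing down it reaches from about 0.35 to 0.925 m from the base axis. Payload 6.4 kg.
Tool frame: the origin (TCP) lies between the finger pads; the fingertips stand 17 mm ahead of it and the grasp point (between the pads) lies 2 mm behind it; z points along the fingers, y is the line along which they close (so a half turn about z gives the same grasp; the last joint's range is limited). The gripper opens to 85 mm and grips with 20 to 120 N. Pads are 22 mm wide; open, the fingers measure 114 mm over their backs; the gripper's body (76 mm by 85 mm) begins 54 mm behind the grasp point. The pads swing forward as they close: fully open they stand 13 mm farther back than shut.
Start: joints at [-79.475, 14.043, 89.255, -0, 76.702, -9.975], TCP at [0.228, -0.609, 0.216] pointing down, gripper open.
Joint ranges: [-179.41, 179.41], [-58.25, 129.5], [7.25, 145.43], [-54.29, 234.29], [11.92, 165.04], [-157.13, 157.13]. Speed limits (degrees/s): [147.25, 147.25, 180, 180, 180, 180].

INTERFACE

Orientations are given as [roll, pitch, yaw] about the fixed x, y, z axes, in that order (R = Rz(yaw) Ry(pitch) Rx(roll)).
In Python, from cell import env, viewer, boxes_of, regions_of gives the robot as it stands.
- The arm moves only by the shell command python3 -m pendant 'ROWS' [OPENING] [FORCE]. ROWS is JSON, one flat list of numbers, 6 for each row, row after row: the shift along the tool's x, y, z in m, then the turn, a rotation vector about the tool's x, y, z in degrees. A call has exactly 5 rows; each row is the pose to reach, as a shift and turn from the pose commanded when the call began, along the tool's axes at that moment; what a row does not reach only later rows make up. A row lasts 1/8 s, in which the tool goes at most 62.5 mm and 10.7 degrees, less where a joint would pass 70% of its speed; a pose out of reach is approached as far as the arm can. A call with a gripper value outside its range is refused whole. OPENING is the finger opening in m, from 0 to 0.0854, set as the call begins (- or left out, the last holds). The fingers move at their own pace and stop on an object; FORCE is the grip in N (left out, the last holds). Time passes only in rows, so rows that repeat a pose let the fingers close, or fill a call up. It gives the time, the measured TCP pose, the force, the opening and the grip force at its end, in the units of the state.
- env.sense(): the state, without advancing time (a new reading comes with each control period).
- viewer.capture(name): name is "side" or "top" or "wrist"; returns the picture (480x640x3 uint8, red, green, blue); there is no depth.
- viewer.camera_params(name): a dict with "vertical_fov" (degrees; the focal length in pixels is half the picture's height over the tangent of half this angle, whatever the lens; pixels are square), "cx", "cy" (the principal point, pixels), "k1" (the pictures are not rectified: a ray, as slopes to the right and down, at radius r is drawn at 1 + k1 r^2 times it, then the intrinsics apply), "extrinsics" (4x4, takes a point from camera to world coordinates). Camera axes: x right, y down, z forward; pixel columns grow to the right and rows downward; lengths in m; the calibration is good to about 2 mm. A picture is of the moment at which its call begins: read the wrist's pose just before it. camera_params takes no time and is no camera call; for the wrist camera it gives the pose at the moment of the call.
- env.close_job(): hands the job in; it is judged then, once.
Trained networks look in the newest picture that a camera, given by its name, has taken for a name from the list of things; names that differ only in an ending like _2 or _b are one class to them, and where a whole thing is asked for, a point or a joint stands for the part that bears it (a point fixed in the world has none). Each returns a list of dicts, best first, with "confidence" (0 to 1); they miss things now and then, are a little off and sometimes report something else, mostly with a low value. They report only what shows in the picture. A call takes as long as a camera call. They do not tell look-alikes from the thing itself.
- boxes_of(camera, target): "pixel" ([column, row] in pixels, amid what is visible of it).
- regions_of(camera, target): "pixels" (480x640 bool, what is visible of it) and "pixel" ([column, row] in pixels, amid what is visible of it).
The state is a dict: "clock": time; "q": joint angles; "dq": joint speeds; "joint_torque": joint torques, N m; "position": TCP position; "ee_rot": TCP orientation; "ft_force": force on the tool from outside, world axes, zero at the start; "moment": the same for the moment, N m; "grip_width": finger opening in m; "grasp_force": force on a finger pad.
Only numpy, scipy, OpenCV 4.12 (cv2) and the standard library are available. Lean on these libraries where they do the work, as an engineer would, in place of code of your own. Each camera call takes 0.05 s, during which the arm holds its last target. There are 200 camera calls.

TASK

The round balm tin has been left standing over the switch of the small display light. Stand the tin upright and centred on the light's round frosted-glass disc, and turn the light on: with a fingertip press the sunken switch cap about half-way in (some 10 N), slide it along its slot all the way to the end nearest the glass while it is held so (hardly pressed or pressed right to the bottom, it is blocked), and let it spring back up there. Never push on the light hard (no more than about 30 N), and leave the things around it alone.

Things in the scene. Friction and masses are not known exactly. Their poses are not given: they have to be found in the camera images.
- light: Display light, fixed to the table: a wooden bar 100 (x) x 200 (y) x 40 mm. Origin at the centre of its underside; z up. The -y half of its top is a dark steel surround with the switch slot, the +y half is wood with a frosted-glass disc.
- slot_mid (a point): Middle of the switch slot, level with the rim (40 mm above the table). The slot is 36 mm (light's x) by 64 mm (light's y), 20 mm deep. In it sits a grey ribbed cap 24 mm (x) by 18 mm (y). Off (start): the cap's centre is 8 mm to -y of this point; on: 8 mm to +y, towards the glass. At rest the cap's flat top lies somewhere from 1 to 9 mm below the rim, different every time and not measured: find it by touch.
- switch_slide (a joint): How far the cap has slid towards the glass, in m: 0 off, 0.016 on (hard stop). It drags with about 1.5 N and stays where it is left. A safety catch lets it leave either end (beyond about 1 mm) only while the cap is pressed in between 2.5 and 4.5 mm, neither less nor more, so the fingertip must keep pressing on the cap's top at that depth while it drags the cap along by friction.
- switch_press (a joint): How far the cap is pressed in below its own rest height, in m: 0 at rest, 0.0065 at its hard stop. A spring resists with 2 N at first touch and 2.5 N more per mm: 8 N at 2.5 mm, 13 N at 4.5 mm, 18 N at the stop; 10 to 11 N is right. Between the ends the catch holds the cap between 2.5 and 4.5 mm; it springs back to 0 only at the off end and within the last 1 mm before the on end.
- glass_mid (a point): Centre of the top of the round frosted-glass disc (80 mm across, 2 mm high, its top 42 mm above the table), 100 mm from slot_mid.
- tin_mid (a point): Centre (half-way up) of the loose round balm tin, 62 mm across, 24 mm high, z up. At the start it stands on the slot's rim and covers the switch. Grip it across its diameter from above.
- roller_mid (a point): Bystander: centre of an upright small brown bottle with a black cap, 27 mm across, 78 mm high.
- carton_mid (a point): Bystander: centre of an upright ivory and brown carton, 38 x 63 x 118 mm.
- scoop_mid (a point): Bystander: middle of a wooden scoop lying on the table, 42 x 114 x 18 mm.
Not all that is in view belongs to the job. What is shaped like the part that bears tin_mid but green or turquoise is not meant.

How it is judged (in metres and radians):
At the end, for the whole second after the job is handed in: The switch cap is at the glass end of its slot (slid at least 14.5 of 16 mm) and has sprung back up (less than 1 mm pressed in); the tin stands upright (within 0.1 rad) on the glass disc, its centre within 12 mm of the disc's (value of joint switch_slide above 0.0145 m and value of joint switch_press below 0.001 m and horizontal distance between tin_mid and glass_mid below 0.012 m and z of tin_mid in the frame of glass_mid between 0.008 and 0.016 m and angle between tin_mid's own z axis and vertical below 0.1 rad); the robot touches nothing.
It fails at once if the fingers push on the light or its switch with more than 30 N (contact force between the fingers and light above 30 N).
It fails at once if the small bottle, the carton or the scoop is moved by more than 30 mm (distance of any of roller_mid, carton_mid, scoop_mid from where it was at the start of the episode above 0.03 m).
It fails at once if the tin is tipped over (angle between tin_mid's own z axis and vertical above 0.8 rad).
It also fails if it takes over 58 s, if anything falls off the work surface, if the arm or the gripper's body presses on something with over 40 N, if the wrist force passes 120 N, or if a joint passes its speed limit or range.

## Working session

There is one attempt and no reset: what is moved stays moved. The work goes in short steps, Python scripts to look and compute and a shell command to move; the robot and the scene stay as the last step left them, time stands still between calls to the robot, and variables do not carry over. Pictures are saved under pics/ and viewed, at most 10 in all, crops included, and the job is handed in when it is done.

```bash
mkdir -p pics; ls; cat > h.py <<'E'
import numpy as np, cv2
from cell import env, viewer, boxes_of, regions_of
def ray(P,px):
    f=240/np.tan(np.radians(P["vertical_fov"])/2)
    d=np.array([(px[0]-P["cx"])/f,(px[1]-P["cy"])/f]); u=d.copy()
    for _ in range(30): u=d/(1+P["k1"]*(u@u))
    T=np.array(P["extrinsics"]); return T[:3,3],T[:3,:3]@np.array([u[0],u[1],1])
def at_z(P,px,z):
    o,v=ray(P,px); return o+v*(z-o[2])/v[2]
def proj(P,X):
    f=240/np.tan(np.radians(P["vertical_fov"])/2)
    T=np.array(P["extrinsics"]); c=T[:3,:3].T@(np.asarray(X)-T[:3,3]); u=c[:2]/c[2]; u=u*(1+P["k1"]*(u@u))
    return [P["cx"]+f*u[0],P["cy"]+f*u[1]]
E
python3 - <<'E'
from h import *
for n in("side","top"):
    im=viewer.capture(n); cv2.imwrite(f"pics/{n}0.png",im[:,:,::-1]); P=viewer.camera_params(n)
    print(n,np.round(P["extrinsics"],3)[:3,3])
    for t,z in(("tin_mid",.064),("light",.04),("glass_mid",.042),("roller_mid",.039),("carton_mid",.06),("scoop_mid",.009)):
        try: print(t,[(round(b["confidence"],2),np.round(b["pixel"]).tolist(),np.round(at_z(P,b["pixel"],z),3).tolist()) for b in boxes_of(n,t)[:4]])
        except Exception as e: print(t,e)
print({k:np.round(v,3).tolist() for k,v in env.sense().items()})
E
```

```text
pics
side [0.567 0.895 0.761]
tin_mid [(0.79, [289.0, 270.0], [0.634, 0.044, 0.064]), (0.78, [326.0, 241.0], [0.556, -0.054, 0.064]), (0.64, [369.0, 233.0], [0.462, -0.078, 0.064])]
light [(0.7, [355.0, 291.0], [0.503, 0.085, 0.04])]
glass_mid [(0.93, [351.0, 292.0], [0.511, 0.089, 0.042])]
roller_mid []
carton_mid [(0.91, [314.0, 378.0], [0.586, 0.317, 0.06])]
scoop_mid [(0.48, [375.0, 191.0], [0.421, -0.344, 0.009])]
top [ 0.319 -0.01   0.981]
tin_mid [(0.9, [370.0, 275.0], [0.458, -0.135, 0.064]), (0.77, [356.0, 238.0], [0.539, -0.119, 0.064]), (0.66, [298.0, 204.0], [0.63, -0.01, 0.064]), (0.65, [308.0, 253.0], [0.52, -0.016, 0.064])]
light [(0.59, [274.0, 270.0], [0.499, 0.061, 0.04])]
glass_mid [(0.66, [277.0, 267.0], [0.505, 0.053, 0.042])]
roller_mid [(0.48, [450.0, 193.0], [0.615, -0.344, 0.039])]
carton_mid [(0.97, [142.0, 242.0], [0.594, 0.327, 0.06])]
scoop_mid [(0.93, [463.0, 276.0], [0.434, -0.341, 0.009])]
{'clock': 0.7, 'q': [-79.473, 14.041, 89.253, -0.0, 76.705, -9.974], 'dq': [-0.049, -0.06, -0.056, 0.012, 0.082, -0.046], 'joint_torque': [0.001, -42.94, -32.635, -0.0, 0.0, 0.0], 'position': [0.228, -0.609, 0.216], 'ee_rot': [179.999, 0.001, 20.501], 'ft_force': [-0.228, 0.224, 0.379], 'moment': [-0.006, -0.008, 0.052], 'grasp_force': 0.0, 'grip_width': 0.085}
```

View pics/top0.png

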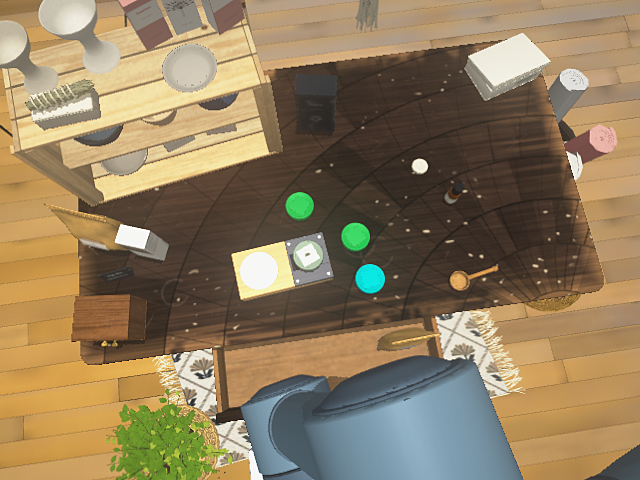

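View pics/side0.png

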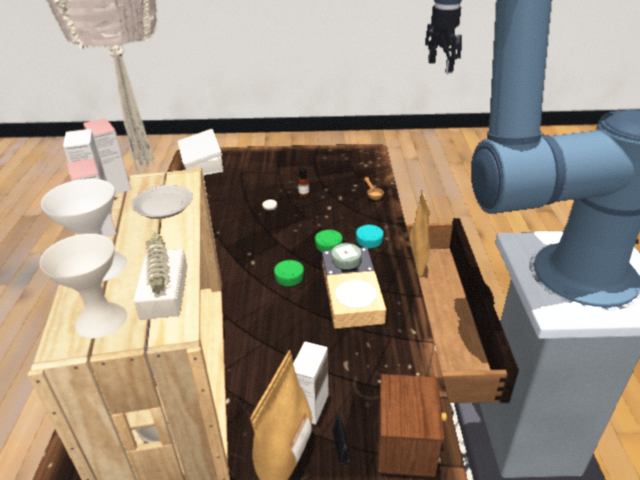

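Top view: the candidates are the pale tin on the dark surround (308,255), green discs (299,206) and (355,237), and a turquoise disc (370,278). I choose the pale tin, which stands over the switch next to the glass (259,270).

```bash
python3 - <<'E'
from h import *
out=[]
for n,c in(("top",(285,265)),("side",(352,275))):
    im=viewer.capture(n); P=viewer.camera_params(n)
    b=im[c[1]-50:c[1]+50,c[0]-65:c[0]+65,::-1]; out.append(cv2.resize(b,(390,300),interpolation=cv2.INTER_CUBIC))
    for t,z in(("tin_mid",.052),("glass_mid",.041)):
        for r in regions_of(n,t)[:4]:
            m=r["pixels"]; ys,xs=np.nonzero(m); print(n,t,round(r["confidence"],2),m.sum(),np.round(r["pixel"]),im[m].mean(0).round(),at_z(P,[xs.mean(),ys.mean()],z).round(4))
    g=(im.min(2)>225); m=np.zeros_like(g); m[c[1]-50:c[1]+50,c[0]-65:c[0]+65]=g[c[1]-50:c[1]+50,c[0]-65:c[0]+65]
    k,l,s,ce=cv2.connectedComponentsWithStats(m.astype(np.uint8))
    for i in range(1,k):
        if s[i,4]>60: print(n,"white",s[i].tolist(),ce[i].round(1),at_z(P,ce[i],.042).round(4))
cv2.imwrite("pics/crop.png",np.hstack(out))
E
```

```text
top tin_mid 0.98 650 [373. 274.] [ 10. 225. 221.] [ 0.4517 -0.1353  0.052 ]
top tin_mid 0.86 664 [356. 236.] [ 56. 204.  95.] [ 0.545  -0.1203  0.052 ]
top tin_mid 0.83 792 [309. 255.] [200. 209. 193.] [ 0.5189 -0.0156  0.052 ]
top tin_mid 0.76 636 [302. 204.] [ 60. 200.  91.] [ 0.6295 -0.0128  0.052 ]
top glass_mid 0.82 3875 [276. 268.] [211. 205. 178.] [0.5026 0.0523 0.041 ]
top white [296, 244, 24, 23, 281] [307.6 254.6] [ 0.5223 -0.015   0.042 ]
top white [240, 252, 38, 38, 1117] [258.5 270.2] [0.5038 0.0921 0.042 ]
side tin_mid 0.97 638 [344. 255.] [183. 193. 180.] [ 0.5157 -0.0146  0.052 ]
side tin_mid 0.92 434 [329. 239.] [ 57. 188.  86.] [ 0.5535 -0.074   0.052 ]
side tin_mid 0.76 648 [290. 270.] [ 53. 177.  80.] [0.635  0.0361 0.052 ]
side tin_mid 0.76 513 [370. 236.] [ 43. 192. 192.] [ 0.46   -0.0835  0.052 ]
side glass_mid 0.61 3472 [354. 293.] [217. 203. 175.] [0.506  0.0899 0.041 ]
side white [335, 245, 23, 14, 192] [346.  251.4] [ 0.5143 -0.0423  0.042 ]
side white [335, 280, 42, 28, 927] [355.6 293.3] [0.5023 0.0941 0.042 ]
```

View pics/crop.png

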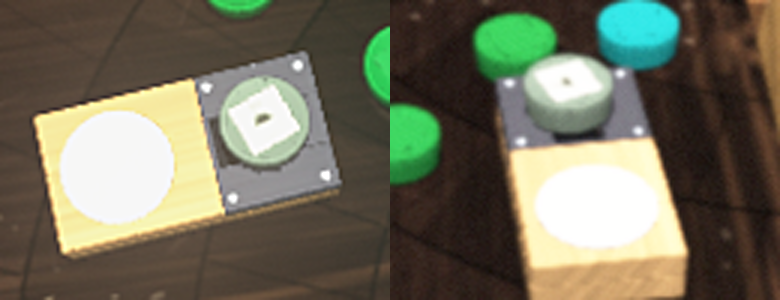

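Crop confirmed: the pale sage tin with the white label stands on the dark surround. The glass is at about (0.503, 0.093) and the tin at about (0.517, -0.015). Next I get the bar's yaw from the corners in the crop, and the travel in tool axes.

```bash
cat >> h.py <<'E'
from scipy.spatial.transform import Rotation as Ro
def togo(X,yaw=None):
    s=env.sense(); R=Ro.from_euler("xyz",s["ee_rot"],degrees=True)
    print("pos",np.round(s["position"],4),"rot",np.round(s["ee_rot"],2),"F",np.round(s["ft_force"],2),"t",round(s["clock"],2))
    print("tool shift",np.round(R.inv().apply(np.array(X)-s["position"]),4), end=" ")
    if yaw is not None: print("turn",np.round((R.inv()*Ro.from_euler("xyz",[180,0,yaw],degrees=True)).as_rotvec(degrees=True),2))
E
python3 - <<'E'
from h import *
P=viewer.camera_params("top")
c=[at_z(P,(220+a/3,215+b/3),.04)[:2] for a,b in((35,118),(305,53),(340,183),(65,252))]
print(np.round(c,3),[np.linalg.norm(c[i]-c[(i+1)%4]).round(3) for i in range(4)])
d=c[0]-c[1]+c[3]-c[2]; th=np.degrees(np.arctan2(-d[0],d[1])); print("theta",th,np.mean(c,0))
togo([.51,-.01,.27],th)
E
```

```text
[[ 0.546  0.145]
 [ 0.566 -0.052]
 [ 0.469 -0.062]
 [ 0.449  0.134]] [np.float64(0.198), np.float64(0.097), np.float64(0.197), np.float64(0.098)]
theta 5.886176569158989 [0.50775256 0.04127922]
pos [ 0.2276 -0.6088  0.2164] rot [-180.     0.    20.5] F [ 0.44 -0.26 -0.54] t 1.0
tool shift [ 0.4742 -0.462  -0.0536] turn [-0.    0.   14.62]
```

```bash
python3 -m pendant '[0.043,-0.042,-0.02,0,0,0, 0.086,-0.084,-0.03,0,0,0, 0.129,-0.126,-0.04,0,0,0, 0.172,-0.168,-0.05,0,0,0, 0.215,-0.21,-0.054,0,0,0]' 0.085; python3 -m pendant '[0.043,-0.042,0,0,0,0, 0.086,-0.084,0,0,0,0, 0.129,-0.126,0,0,0,0, 0.172,-0.168,0,0,0,0, 0.215,-0.21,0,0,0,0]'; python3 -c "
from h import *
togo([.51,-.01,.27],6)"
```

```text
clock: 1.62
position: [0.3562, -0.3354, 0.2714]
ee_rot: [179.9, -0.0, 20.5]
ft_force: [0.7, -0.3, 0.2]
grip_width: 0.0849
grasp_force: 0.0
clock: 2.25
position: [0.4839, -0.063, 0.2708]
ee_rot: [180.0, -0.1, 20.5]
ft_force: [0.4, -1.0, 0.1]
grip_width: 0.085
grasp_force: 0.0
pos [ 0.4839 -0.063   0.2708] rot [ 1.7995e+02 -5.0000e-02  2.0500e+01] F [ 0.4  -0.97  0.07] t 2.25
tool shift [ 0.043  -0.0405  0.0008] turn [ 0.04 -0.06 14.5 ]
```

```bash
python3 -m pendant '[0.02,-0.02,0,0,0,7, 0.043,-0.0405,0,0,0,14.5, 0.043,-0.0405,0,0,0,14.5, 0.043,-0.0405,0,0,0,14.5, 0.043,-0.0405,0,0,0,14.5]'; python3 - <<'E'
from h import *
P=viewer.camera_params("wrist"); im=viewer.capture("wrist"); cv2.imwrite("pics/w1.png",im[:,:,::-1])
print(np.round(P["extrinsics"],3))
for n,X in(("tin",(.517,-.015,.064)),("glass",(.5025,.0907,.042)),("slot",(.513,-.0086,.04))): print(n,np.round(proj(P,X)))
for r in regions_of("wrist","tin_mid")[:4]:
    m=r["pixels"]; ys,xs=np.nonzero(m); print(round(r["confidence"],2),m.sum(),np.round(r["pixel"]),im[m].mean(0).round(),at_z(P,[xs.mean(),ys.mean()],.06).round(4))
E
```

```text
clock: 2.88
position: [0.5092, -0.0127, 0.2704]
ee_rot: [180.0, 0.0, 6.0]
ft_force: [0.7, 0.3, 0.4]
grip_width: 0.0851
grasp_force: 0.0
[[ 0.103 -0.94  -0.326  0.593]
 [-0.995 -0.097 -0.035 -0.004]
 [ 0.002  0.328 -0.945  0.427]
 [ 0.     0.     0.     1.   ]]
tin [317. 187.]
glass [202. 186.]
slot [309. 185.]
0.76 3532 [434. 153.] [ 61. 223. 112.] [ 0.5566 -0.1121  0.06  ]
0.75 4015 [330.  41.] [ 82. 237. 132.] [ 0.6358 -0.0122  0.06  ]
0.69 4001 [316. 188.] [192. 200. 188.] [ 0.5177 -0.0159  0.06  ]
0.63 1317 [589. 287.] [198. 154.  92.] [ 0.4448 -0.3006  0.06  ]
```

View pics/w1.png

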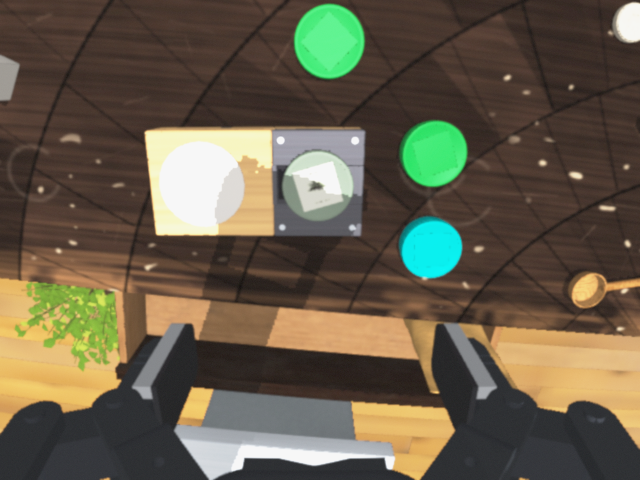

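The wrist picture shows the bar aligned with the image: the pale tin at (317,187), the glass at (202,184) and the screws at (281,141), (355,140), (282,228), (354,228). I use these to refine the positions.

```bash
python3 - <<'E'
from h import *
P=viewer.camera_params("wrist")
s=np.array([at_z(P,p,.04)[:2] for p in((281,141),(355,140),(282,228),(354,228))]); print(s.round(4),s.mean(0).round(4))
d=s[0]-s[1]+s[2]-s[3]; print("theta",np.degrees(np.arctan2(-d[0],d[1])))
print("glass",at_z(P,(202,184),.042).round(4))
togo([.5175,-.016,.060],6)
E
```

```text
[[ 0.5504  0.0207]
 [ 0.5582 -0.0454]
 [ 0.4688  0.0132]
 [ 0.4758 -0.0554]] [ 0.5133 -0.0168]
theta 6.267599217562068
glass [0.5045 0.0904 0.042 ]
pos [ 0.5092 -0.0126  0.2705] rot [ 1.7999e+02 -1.0000e-02  5.9500e+00] F [0.65 0.34 0.19] t 2.98
tool shift [0.0078 0.0042 0.2105] turn [ 0.01 -0.01 -0.05]
```

```bash
python3 -m pendant '[0.004,0.002,0.05,0,0,0, 0.008,0.004,0.1,0,0,0, 0.008,0.004,0.15,0,0,0, 0.008,0.004,0.19,0,0,0, 0.008,0.004,0.21,0,0,0]'; python3 -m pendant '[0,0,0,0,0,0, 0,0,0,0,0,0, 0,0,0,0,0,0, 0,0,0,0,0,0, 0,0,0,0,0,0]' 0.05 25;python3 -m pendant '[0,0,0,0,0,0, 0,0,0,0,0,0, 0,0,0,0,0,0, 0,0,0,0,0,0, 0,0,0,0,0,0]'
```

```text
clock: 3.6
position: [0.5161, -0.0152, 0.0579]
ee_rot: [-179.9, 0.2, 6.0]
ft_force: [-0.3, -0.4, 1.0]
grip_width: 0.0852
grasp_force: 0.0
clock: 4.22
position: [0.5181, -0.0151, 0.0609]
ee_rot: [180.0, -0.0, 6.0]
ft_force: [0.1, -0.8, 0.4]
grip_width: 0.0499
grasp_force: 0.0
clock: 4.85
position: [0.5178, -0.015, 0.0604]
ee_rot: [-180.0, 0.0, 6.0]
ft_force: [0.1, 0.1, -0.2]
grip_width: 0.05
grasp_force: 0.0
```

```bash
python3 - <<'E'
from h import *
a=viewer.capture("side"); b=viewer.capture("wrist"); 
cv2.imwrite("pics/g1.png",np.hstack([cv2.resize(a[210:330,280:440],(400,300),interpolation=cv2.INTER_CUBIC),cv2.resize(b,(400,300))])[:,:,::-1])
E
```

```text
(no output)
```

View pics/g1.png

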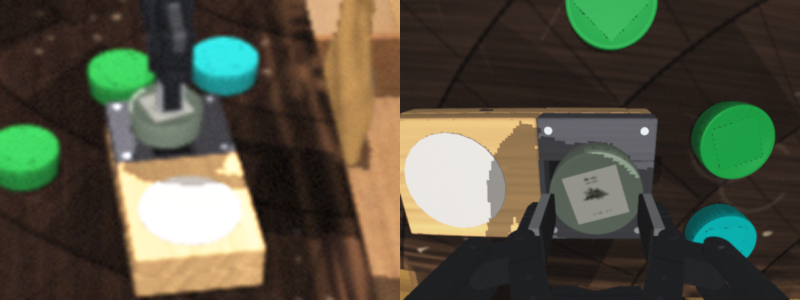

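The fingers are closed to 50 mm without force. In the wrist half (right), the tin at (597,190) lies ahead of the pads, so it may have squeezed forward. I measure it.

```bash
python3 - <<'E'
from h import *
P=viewer.camera_params("wrist")
im=viewer.capture("wrist")
for n in("wrist","side","top"):
    if n!="wrist": im=viewer.capture(n)
    Q=viewer.camera_params(n)
    for r in regions_of(n,"tin_mid")[:5]:
        m=r["pixels"]; c=im[m].mean(0)
        if c.max()-c.min()<50:
            ys,xs=np.nonzero(m); print(n,m.sum(),r["pixel"],(xs.min(),xs.max(),ys.min(),ys.max()),at_z(Q,[(xs.min()+xs.max())/2,(ys.min()+ys.max())/2],.055).round(4))
# label quad & rim in wrist at z=.064
for z in(.064,.04):
  print(z,[proj(P,(.5178+31e-3*np.cos(a),-.015+31e-3*np.sin(a),z)) for a in np.radians([0,90,180,270])])
E
```

```text
wrist 16892 [314.2, 301.7] (np.int64(239), np.int64(388), np.int64(227), np.int64(374)) [ 0.5186 -0.0152  0.055 ]
wrist 60681 [152.2, 250.4] (np.int64(0), np.int64(411), np.int64(172), np.int64(381)) [0.525  0.0311 0.055 ]
side 471 [343.3, 258.3] (np.int64(332), np.int64(360), np.int64(246), np.int64(267)) [ 0.5161 -0.0078  0.055 ]
0.064 [[np.float64(321.1790179977515), np.float64(240.92834719030006)], [np.float64(236.90394336054203), np.float64(305.19990973463945)], [np.float64(305.5236698980908), np.float64(375.03779992125203)], [np.float64(387.8038743562121), np.float64(319.03250842673503)]]
0.04 [[np.float64(320.22524361125704), np.float64(222.82513719728067)], [np.float64(245.73447108734166), np.float64(280.5676779758061)], [np.float64(306.3706066945815), np.float64(344.37890142049866)], [np.float64(379.3361328196912), np.float64(293.127836756096)]]
```

```bash
python3 - <<'E'
from h import *
im=viewer.capture("wrist").copy(); P=viewer.camera_params("wrist"); s=env.sense()
R=Ro.from_euler("xyz",s["ee_rot"],degrees=True)
for zz,c in((0.017,(255,0,0)),(0.0,(255,255,0)),(-.013,(0,255,255))):
  for y in(-.025,.025):
    for x in(-.011,.011):
      p=proj(P,s["position"]+R.apply([x,y,zz])); cv2.circle(im,(int(p[0]),int(p[1])),3,c,-1); 
cv2.imwrite("pics/g2.png",cv2.resize(im[180:460,170:470],(750,600))[:,:,::-1])
E
```

```text
(no output)
```

View pics/g2.png

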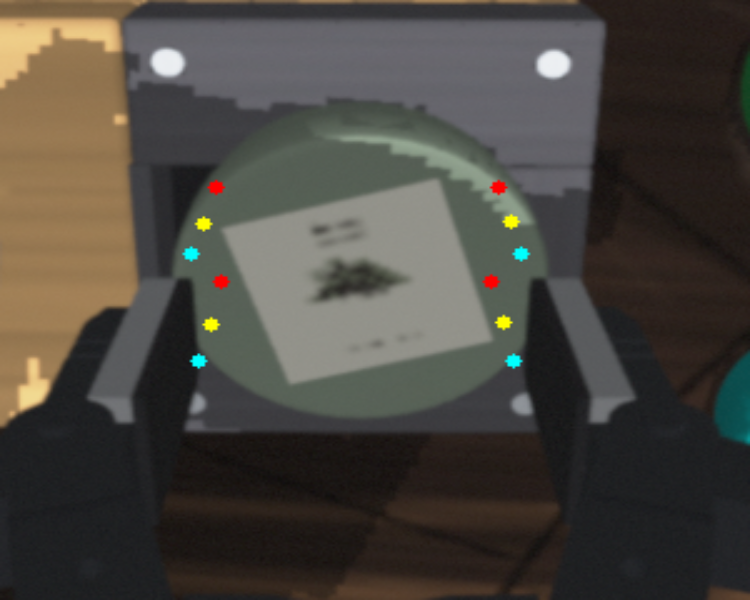

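The overlay shows the pads' ends well behind the predicted tips, roughly 30 mm higher than assumed and still above the tin. I'll reopen, go lower in guarded steps and watch the force.

```bash
python3 -m pendant '[0,0,0,0,0,0, 0,0,0,0,0,0, 0,0,0,0,0,0, 0,0,0,0,0,0, 0,0,0,0,0,0]' 0.076; python3 -m pendant '[0,0,0.005,0,0,0, 0,0,0.01,0,0,0, 0,0,0.013,0,0,0, 0,0,0.016,0,0,0, 0,0,0.016,0,0,0]';  python3 - <<'E'
from h import *
im=viewer.capture("wrist"); a=viewer.capture("side")
cv2.imwrite("pics/g3.png",np.hstack([cv2.resize(im[150:],(580,300)),cv2.resize(a[225:295,310:360],(214,300),interpolation=cv2.INTER_CUBIC)])[:,:,::-1])
E
```

```text
clock: 5.92
position: [0.5178, -0.015, 0.0604]
ee_rot: [-180.0, -0.0, 6.0]
ft_force: [1.0, 0.2, -0.5]
grip_width: 0.076
grasp_force: 0.0
clock: 6.55
position: [0.5176, -0.0149, 0.0441]
ee_rot: [-180.0, 0.0, 6.0]
ft_force: [-0.6, 0.7, 0.6]
grip_width: 0.0761
grasp_force: 0.0
```

View pics/g3.png

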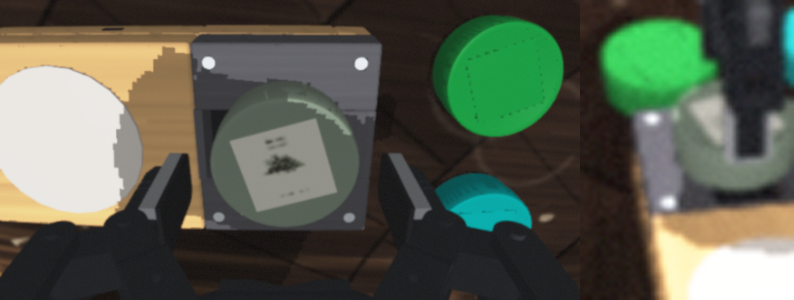

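```bash
python3 - <<'E'
from h import *
P=viewer.camera_params("side")
for px in((348.6,262),(345,262)):
  o,v=ray(P,px)
  for y in(.023,.037): print(px,(o+v*(y-o[1])/v[1]).round(4))
P=viewer.camera_params("wrist")
# left tip in wrist image: inner edge far corner, crop scale 580/640 , 300/330
for cx,cy,sy in((187,153,1),(383,153,-1)):
  px=(cx*640/580,150+cy*330/300); o,v=ray(P,px)
  # tool x offset +11mm: plane through tip with  x = tcp + .011
  s=env.sense(); R=Ro.from_euler("xyz",s["ee_rot"],degrees=True); oo=R.inv().apply(o-s["position"]); vv=R.inv().apply(v)
  print("x-plane",(oo+vv*(.011-oo[0])/vv[0]).round(4),"y-plane",(oo+vv*(-sy*.038-oo[1])/vv[1]).round(4))
E
```

```text
(348.6, 262) [0.5124 0.023  0.0646]
(348.6, 262) [0.5133 0.037  0.0758]
(345, 262) [0.5198 0.023  0.0649]
(345, 262) [0.5206 0.037  0.076 ]
x-plane [ 0.011  -0.0368 -0.028 ] y-plane [ 0.0087 -0.038  -0.024 ]
x-plane [ 0.011   0.0381 -0.0282] y-plane [ 0.0111  0.038  -0.0285]
```

Both cameras put the fingertips at z ≈ 0.067 now, about 25 mm above the reported TCP height. I go down 17 mm more, to tips at about 0.050, and then close.

```bash
python3 -m pendant '[0,0,0.004,0,0,0, 0,0,0.008,0,0,0, 0,0,0.012,0,0,0, 0,0,0.016,0,0,0, 0,0,0.017,0,0,0]'; python3 -m pendant '[0,0,0,0,0,0, 0,0,0,0,0,0, 0,0,0,0,0,0, 0,0,0,0,0,0, 0,0,0,0,0,0]' 0.05 25
```

```text
clock: 7.28
position: [0.5175, -0.0149, 0.027]
ee_rot: [-180.0, 0.0, 6.0]
ft_force: [0.6, 0.4, -0.0]
grip_width: 0.0757
grasp_force: 0.0
clock: 7.9
position: [0.5179, -0.015, 0.0275]
ee_rot: [180.0, -0.0, 6.0]
ft_force: [0.3, 0.1, 0.6]
grip_width: 0.061
grasp_force: 27.3
```

```bash
python3 -m pendant '[0,0,-0.02,0,0,0, 0,0,-0.04,0,0,0, 0,-0.03,-0.04,0,0,0, -0.002,-0.07,-0.04,0,0,0, -0.0036,-0.107,-0.04,0,0,0]'; python3 -m pendant '[0,0,0,0,0,0, 0,0,0.01,0,0,0, 0,0,0.02,0,0,0, 0,0,0.03,0,0,0, 0,0,0.03,0,0,0]'; python3 - <<'E'
from h import *
togo([.5035,.091,.0295],6)
for n in("side","top"):
    im=viewer.capture(n); Q=viewer.camera_params(n)
    for r in regions_of(n,"tin_mid")[:5]:
        m=r["pixels"]; c=im[m].mean(0)
        if c.max()-c.min()<50:
            ys,xs=np.nonzero(m); print(n,m.sum(),r["pixel"],at_z(Q,r["pixel"],.06).round(4))
E
```

```text
clock: 8.52
position: [0.5025, 0.0921, 0.0672]
ee_rot: [-180.0, 0.0, 6.0]
ft_force: [-0.1, -0.3, -0.4]
grip_width: 0.0616
grasp_force: 27.6
clock: 9.15
position: [0.502, 0.0906, 0.036]
ee_rot: [-180.0, 0.2, 6.0]
ft_force: [-0.7, 0.1, -0.8]
grip_width: 0.0616
grasp_force: 27.6
pos [0.502  0.0906 0.036 ] rot [-1.7998e+02  1.6000e-01  5.9500e+00] F [-0.65  0.13 -0.76] t 9.15
tool shift [ 0.0015 -0.0002  0.0065] turn [-0.02  0.16 -0.05]
side 336 [349.4, 287.5] [0.5149 0.0968 0.06  ]
```

```bash
python3 -m pendant '[0.001,0,0.004,0,0,0, 0.001,0,0.007,0,0,0, 0.001,0,0.008,0,0,0, 0.001,0,0.008,0,0,0, 0.001,0,0.008,0,0,0]'; python3 -m pendant '[0,0,0,0,0,0, 0,0,0,0,0,0, 0,0,0,0,0,0, 0,0,0,0,0,0, 0,0,0,0,0,0]' 0.076;  python3 -m pendant '[0,0,-0.02,0,0,0, 0,0,-0.05,0,0,0, 0.0,0.05,-0.06,0,0,0, 0,0.1,-0.06,0,0,0, 0,0.115,-0.06,0,0,0]'
```

```text
clock: 9.98
position: [0.504, 0.0912, 0.0295]
ee_rot: [-180.0, 0.0, 6.0]
ft_force: [-1.1, 0.2, 2.6]
grip_width: 0.0611
grasp_force: 27.8
clock: 10.6
position: [0.504, 0.0911, 0.0294]
ee_rot: [180.0, -0.0, 6.0]
ft_force: [0.3, -0.3, 0.0]
grip_width: 0.0757
grasp_force: 0.0
clock: 11.22
position: [0.5165, -0.0254, 0.0899]
ee_rot: [180.0, -0.1, 5.8]
ft_force: [0.4, 1.3, 0.5]
grip_width: 0.0759
grasp_force: 0.0
```

```bash
python3 -m pendant '[-0.03,0,-0.05,0,0,0, -0.06,0,-0.09,0,0,0, -0.07,0,-0.09,0,0,0, -0.07,0,-0.09,0,0,0, -0.07,0,-0.09,0,0,0]' 0; python3 - <<'E'
from h import *
togo([.513,-.009,.1],6)
P=viewer.camera_params("wrist"); im=viewer.capture("wrist"); cv2.imwrite("pics/w2.png",im[:,:,::-1])
for r in regions_of("wrist","tin_mid")[:4]: print("tin",r["pixel"],at_z(P,r["pixel"],.06).round(4))
for r in boxes_of("wrist","switch_press")[:3]: print("cap",r["confidence"],r["pixel"],at_z(P,r["pixel"],.035).round(4))
E
```

```text
clock: 11.85
position: [0.446, -0.0301, 0.178]
ee_rot: [-179.9, 0.1, 6.0]
ft_force: [0.1, -0.1, 0.7]
grip_width: -0.0001
grasp_force: 0.0
pos [ 0.446  -0.0301  0.178 ] rot [-1.7993e+02  1.3000e-01  6.0200e+00] F [ 0.09 -0.08  0.65] t 11.85
tool shift [ 0.069  -0.0139  0.0779] turn [-0.07  0.13  0.02]
tin [452.1, 212.1] [ 0.4646 -0.1227  0.06  ]
tin [460.4, 79.7] [ 0.5489 -0.1109  0.06  ]
tin [135.8, 118.3] [0.5048 0.0897 0.06  ]
cap 0.6 [304.1, 116.9] [ 0.5143 -0.0166  0.035 ]
```

View pics/w2.png

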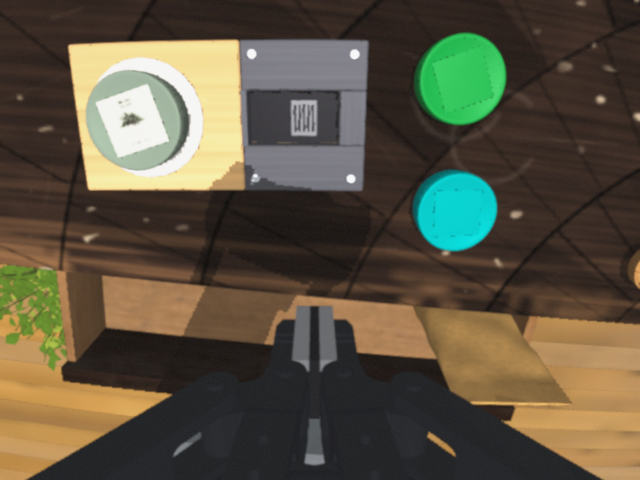

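The tin sits centred on the glass. The slot is open, spanning x 248–340 and y 90–146, with the cap at (304,117). That agrees with the glass position plus 108 mm along the bar.

```bash
python3 - <<'E'
from h import *
P=viewer.camera_params("wrist")
print("slot",np.mean([at_z(P,p,.04) for p in((248,90),(340,92),(340,146),(249,144))],0).round(4), "cap",at_z(P,(304,118),.035).round(4))
s=env.sense(); R=Ro.from_euler("xyz",s["ee_rot"],degrees=True)
for px in((295,308),(314,308),(333,308)):
  o,v=ray(P,px); oo=R.inv().apply(o-s["position"]); vv=R.inv().apply(v)
  print((oo+vv*(.011-oo[0])/vv[0]).round(4))
togo([.5143,-.0165,.045],6.1)
E
```

```text
slot [ 0.5133 -0.0104  0.04  ] cap [ 0.5139 -0.0168  0.035 ]
[ 0.011  -0.0064 -0.0203]
[ 0.011   0.0004 -0.0203]
[ 0.011   0.0073 -0.0204]
pos [ 0.4463 -0.0303  0.1784] rot [-1.7995e+02  1.0000e-01  6.0200e+00] F [-0.11 -0.19 -0.81] t 12.0
tool shift [ 0.0693 -0.0065  0.1333] turn [-0.05  0.1  -0.08]
```

```bash
python3 -m pendant '[0.035,-0.0065,0.03,0,0,0, 0.069,-0.0065,0.06,0,0,0, 0.0695,-0.006,0.1,0,0,0, 0.0695,-0.006,0.13,0,0,0, 0.0695,-0.006,0.134,0,0,0]'; python3 -m pendant '[0,0,0.003,0,0,0, 0,0,0.006,0,0,0, 0,0,0.009,0,0,0, 0,0,0.012,0,0,0, 0,0,0.012,0,0,0]'
```

```text
clock: 12.62
position: [0.5129, -0.0167, 0.0425]
ee_rot: [-179.9, 0.3, 6.0]
ft_force: [0.0, -0.3, -0.9]
grip_width: -0.0002
grasp_force: 0.0
clock: 13.25
position: [0.5148, -0.0173, 0.0333]
ee_rot: [-180.0, 0.0, 6.0]
ft_force: [-0.4, -0.3, 0.0]
grip_width: 0.0001
grasp_force: 0.0
```

```bash
python3 -m pendant '[0,0,0.001,0,0,0, 0,0,0.002,0,0,0, 0,0,0.003,0,0,0, 0,0,0.004,0,0,0, 0,0,0.004,0,0,0]' | egrep 'pos|force'; python3 -m pendant '[0,0,0.001,0,0,0, 0,0,0.002,0,0,0, 0,0,0.003,0,0,0, 0,0,0.004,0,0,0, 0,0,0.004,0,0,0]'| egrep 'pos|force'
```

```text
position: [0.5148, -0.0173, 0.0293]
ft_force: [0.3, 1.0, -0.1]
grasp_force: 0.0
position: [0.5148, -0.0173, 0.0253]
ft_force: [0.2, 1.3, -0.4]
grasp_force: 0.0
```

```bash
python3 -m pendant '[0,0,0.001,0,0,0, 0,0,0.002,0,0,0, 0,0,0.003,0,0,0, 0,0,0.003,0,0,0, 0,0,0.003,0,0,0]'| egrep 'pos|force'
```

```text
position: [0.515, -0.0173, 0.0226]
ft_force: [-2.0, 0.6, 3.3]
grasp_force: 1.7
```

```bash
python3 -m pendant '[0,0,0.001,0,0,0, 0,0,0.002,0,0,0, 0,0,0.003,0,0,0, 0,0,0.003,0,0,0, 0,0,0.003,0,0,0]'| egrep 'pos|force'
```

```text
position: [0.515, -0.0173, 0.0201]
ft_force: [-4.9, 0.8, 9.2]
grasp_force: 4.7
```

Contact was at about z 0.023, and the force grows at about 2.4 N/mm as it should. Now I press 0.5 mm more and slide towards the glass (tool -y).

```bash
python3 -m pendant '[0,0,0.0005,0,0,0, 0,0,0.0005,0,0,0, 0,-0.001,0.0005,0,0,0, 0,-0.0025,0.0005,0,0,0, 0,-0.004,0.0005,0,0,0]'| egrep 'pos|force'
```

```text
position: [0.5147, -0.014, 0.0198]
ft_force: [-4.8, -2.4, 11.0]
grasp_force: 5.1
```

```bash
python3 -m pendant '[0,-0.002,0,0,0,0, 0,-0.004,0,0,0,0, 0,-0.006,0,0,0,0, 0,-0.007,0,0,0,0, 0,-0.008,0,0,0,0]'| egrep 'pos|force';python3 -m pendant '[0,-0.002,0,0,0,0, 0,-0.003,0,0,0,0, 0,-0.004,0,0,0,0, 0,-0.0045,0,0,0,0, 0,-0.005,0,0,0,0]'| egrep 'pos|force'
```

```text
position: [0.5139, -0.006, 0.0198]
ft_force: [-5.8, -1.6, 10.9]
grasp_force: 5.1
position: [0.5135, -0.0013, 0.0198]
ft_force: [-4.9, -4.4, 9.6]
grasp_force: 5.1
```

```bash
python3 -m pendant '[0,-0.001,0,0,0,0, 0,-0.002,0,0,0,0, 0,-0.003,0,0,0,0, 0,-0.003,0,0,0,0, 0,-0.003,0,0,0,0]'| egrep 'pos|force'; python3 -m pendant '[0,0,-0.005,0,0,0, 0,0,-0.01,0,0,0, 0,0,-0.04,0,0,0, -0.03,0.01,-0.09,0,0,0, -0.07,0.02,-0.14,0,0,0]'| egrep 'pos|force';  python3 -m pendant '[0,0,0,0,0,0, 0,0,0,0,0,0, 0,0,0,0,0,0, 0,0,0,0,0,0, 0,0,0,0,0,0]'
python3 - <<'E'
from h import *
P=viewer.camera_params("wrist"); im=viewer.capture("wrist"); cv2.imwrite("pics/w3.png",im[:,:,::-1])
for r in regions_of("wrist","tin_mid")[:4]: print("tin",r["pixel"],at_z(P,r["pixel"],.06).round(4))
for r in boxes_of("wrist","switch_press")[:3]: print("cap",r["confidence"],r["pixel"],at_z(P,r["pixel"],.035).round(4))
E
```

```text
position: [0.5146, 0.0009, 0.0204]
ft_force: [-1.3, -6.6, 8.6]
grasp_force: 4.4
position: [0.4458, -0.0241, 0.1581]
ft_force: [0.9, -1.0, 1.1]
grasp_force: 0.0
clock: 19.5
position: [0.4465, -0.0239, 0.1562]
ee_rot: [-180.0, 0.1, 6.0]
ft_force: [-1.2, 0.5, -0.4]
grip_width: -0.0002
grasp_force: 0.0
tin [130.1, 124.5] [0.5034 0.0905 0.06  ]
tin [478.1, 77.0] [ 0.5506 -0.1076  0.06  ]
tin [467.1, 218.4] [ 0.4673 -0.1189  0.06  ]
cap 0.82 [286.8, 122.2] [ 5.116e-01 -2.000e-04  3.500e-02]
cap 0.19 [289.6, 118.7] [ 0.5139 -0.0018  0.035 ]
```

View pics/w3.png

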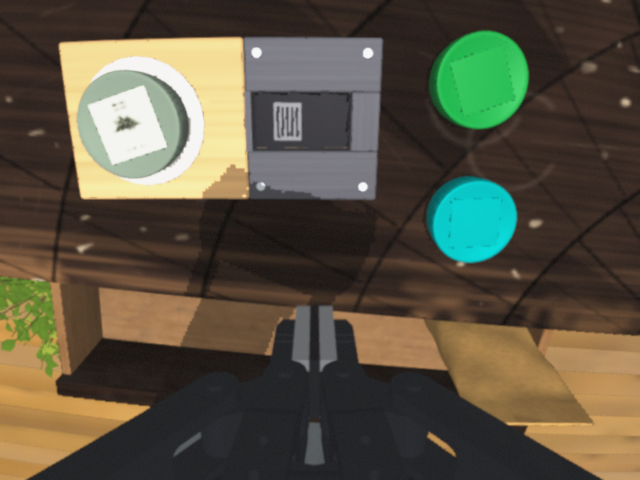

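The cap now lies about 16 mm nearer the glass: slot 252–350, cap centre 287. The side force rose at the hard stop, and the tin is centred at (0.503, 0.090). The robot touches nothing, so I hand in.

```bash
python3 -c "
from cell import env
print(env.close_job())"
```

```text
the job is handed in; nothing more can be done
None
```

I handed the job in with the tin about 1 mm off the glass centre and the switch cap slid about 16 mm to its stop at the glass end; I did not check by touch that the cap sprang back up, and the hand-in returned no verdict.

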